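Close the specimen jars from the stack of lids

ROBOT

A 7-joint arm with a two-finger parallel gripper is mounted at the origin on the work surface. World frame = base frame: x ahead of the robot, y to its left, z up, the work surface at z = 0. Lengths are in m, angles in rad, forces in N, time in s.
With the tool pointing down it reaches from about 0.425 to 0.925 m from the base axis. Payload 6.8 kg.
Tool frame: the origin (TCP) lies at the very end of the fingers, on their centre line; the grasp point (between the pads) lies 19 mm behind it; z points along the fingers, y is the line along which they close (so a half turn about z gives the same grasp; the last joint's range is limited). The gripper opens to 85 mm and grips with 20 to 120 N. Pads are 22 mm wide; open, the fingers measure 114 mm over their backs; the gripper's body (76 mm by 85 mm) begins 54 mm behind the grasp point. The pads swing forward as they close: fully open they stand 13 mm farther back than shut.
Start: joints at [1.05, 0.477, 0.022, 1.555, -0.011, 1.109, -0.083], TCP at [0.271, -0.618, 0.231] pointing down, gripper open.
Joint ranges: [-2.96, 2.96], [-0.34, 2.1], [-1.41, 1.46], [0.24, 2.44], [-1.37, 4.51], [0.17, 1.92], [-2.96, 2.96]. Speed limits (rad/s): [2.39, 2.39, 3.14, 3.14, 3.14, 3.14, 3.14].

INTERFACE

Orientations are given as a unit quaternion [w, x, y, z].
In Python, from station import monitor, eyes, bot gives the robot as it stands.
- The arm moves only by the tool inch_along, called after "Emit:" as name(argument=value, ...), one argument or row to a line, values as JSON. Schema: {"type":"object","properties":{"offsets":{"type":"object","properties":{"dx":{"type":"array","items":{"type":"number"},"minItems":1,"maxItems":20},"dy":{"type":"array","items":{"type":"number"},"minItems":1,"maxItems":20},"dz":{"type":"array","items":{"type":"number"},"minItems":1,"maxItems":20},"turn":{"type":"array","items":{"type":"number"},"minItems":1,"maxItems":20},"finger_gap":{"type":"array","items":{"type":"number"},"minItems":1,"maxItems":20}},"additionalProperties":false,"required":["dx","dy","dz","turn","finger_gap"]},"grip_n":{"type":"number"},"only":{"type":"string"},"quiet":{"type":"boolean"},"lines":{"type":"string"}},"required":["offsets"],"additionalProperties":false}. offsets is an object with one list for each field, all of the same length, 1 to 20, a row being the entries at one place: dx, dy, dz (the shift in mm), turn (a turn about the tool's z in units of 0.05 rad), finger_gap (the opening from 0.0 (shut) to 1.0 (fully open)); each row shifts and turns the commanded pose from where the row before left it, along the tool's axes as they then stand; what a row does not reach is not made up. A row lasts 1/10 s, in which the tool goes at most 0.05 m and 0.15 rad, less where a joint would pass 70% of its speed; a pose out of reach is approached as far as the arm can. The fingers move at their own pace and stop on an object; grip_n is the grip in N (left out, the last holds). Time passes only in rows, so rows that do not move let the fingers close. The tool returns the time, the measured TCP pose, the force, the opening and the grip force at its end. only (a regular expression) keeps the lines of the reply that match it, lines (a string "A,B") keeps lines A to B, and quiet returns only ok. Input that does not fit is refused with a message, and nothing moves.
- monitor.get_obs(): the state, without advancing time (a new reading comes with each control period).
- eyes.read_camera(name): name is "side" or "top" or "wrist"; returns the picture (400x640x3 uint8, blue, green, red); there is no depth.
- eyes.camera_info(name): a dict with "vertical_fov" (degrees; the focal length in pixels is half the picture's height over the tangent of half this angle, whatever the lens; pixels are square), "cx", "cy" (the principal point, pixels), "view" (4x4, takes a point from world to camera coordinates); the wrist camera has in their place "hand_eye" (4x4, takes a point from camera to tool coordinates, whose origin is the TCP and whose axes are the flange's). Camera axes: x right, y up, looking along -z (the intrinsics and any distortion apply to the point x, -y, -z); pixel columns grow to the right and rows downward; lengths in m; the calibration is good to about 2 mm. A picture is of the moment at which its call begins: read the wrist's pose just before it. camera_info takes no time and is no camera call.
- bot.hand_in(): hands the job in; it is judged then, once.
The state is a dict: "t": time; "q": joint angles; "joint_vel": joint speeds; "joint_torque": joint torques, N m; "eef_pos": TCP position; "tool_rot": TCP orientation; "contact_force": force on the tool from outside, world axes, zero at the start; "torque": the same for the moment, N m; "gripper_width": opening from 0.0 (shut) to 1.0 (fully open); "grasp_force": force on a finger pad.
Only numpy, scipy, OpenCV 4.12 (cv2) and the standard library are available. Lean on these libraries where they do the work, as an engineer would, in place of code of your own. Each camera call takes 0.05 s, during which the arm holds its last target. There are 200 camera calls.

TASK

Close the four open specimen jars: take the stack of glass lids on the cork mat apart and lay each lid flat on the jar whose mouth it fits in shape and size, centred on it and, for the rectangular ones, turned square with the jar. Lower the lids gently, never dropping them, and leave the four jars, the jar that is already closed and the amber bottle standing where they are.

Things in the scene. Friction and masses are not known exactly. Their poses are not given: they have to be found in the camera images.
- lid_round_small: Small round lid: flat plate of pale ground glass, 8 mm thick, greenish bevelled edge; diameter 44 mm, about 30 g. Topmost of the stack. Stack from the bottom: cork mat (150 x 120 x 6 mm), large rectangular, large round, small rectangular, small round lid, roughly centred, each at its own angle. Origin: centre of its underside, z up.
- lid_rect_small: Small rectangular lid: flat plate of pale ground glass, 8 mm thick, greenish bevelled edge; 64 mm long (own x) by 48 mm wide (own y), about 60 g. Second from the top of the stack. Origin: centre of its underside, z up.
- lid_round_large: Large round lid: flat plate of pale ground glass, 8 mm thick, greenish bevelled edge; diameter 64 mm, about 65 g. Third from the top of the stack. Origin: centre of its underside, z up.
- lid_rect_large: Large rectangular lid: flat plate of pale ground glass, 8 mm thick, greenish bevelled edge; 104 mm long (own x) by 68 mm wide (own y), about 140 g. Bottom of the stack, on the cork mat. Origin: centre of its underside, z up.
- jar_round_small: Small round clear glass jar, 64 mm high; flat sealing flange round the mouth, outer diameter 41 mm, mouth 26 mm; wall below 36 mm across. Shell inside. Open at the top, with a dry specimen inside below the mouth; stands loose on the bench and can be pushed over; about 220 g. Origin: centre of its underside, z up; the flange's top is 64 mm above it.
- jar_rect_small: Small rectangular clear glass jar, 78 mm high; flat flange 61 mm (own x) by 45 mm (own y), mouth 46 by 30 mm. Beetle on cork inside. Open at the top, with a dry specimen inside below the mouth; stands loose on the bench and can be pushed over; about 280 g. Origin: centre of its underside, z up; the flange's top is 78 mm above it.
- jar_round_large: Large round clear glass jar, 94 mm high; flat sealing flange round the mouth, outer diameter 60 mm, mouth 44 mm; wall below 55 mm across. Coral inside. Open at the top, with a dry specimen inside below the mouth; stands loose on the bench and can be pushed over; about 360 g. Origin: centre of its underside, z up; the flange's top is 94 mm above it.
- jar_rect_large: Large rectangular clear glass jar, 84 mm high; flat flange 100 mm (own x) by 64 mm (own y), mouth 84 by 48 mm. Lizard on a pale plate inside. Open at the top, with a dry specimen inside below the mouth; stands loose on the bench and can be pushed over; about 500 g. Origin: centre of its underside, z up; the flange's top is 84 mm above it.
- closed_jar: Bystander: round glass jar that already has its lid (diameter 60 mm) stuck on, 66 mm high in all, at the far side of the bench; needs nothing. Loose, about 350 g. Origin: centre of its underside, z up.
- amber_bottle: Bystander: capped amber bottle, diameter 60 mm, 135 mm high, on the robot's right. Loose, about 400 g. Origin: centre of its underside, z up.
There are look-alikes about, which are no part of the job. Leave any pink or purple look-alike of the jar_round_large alone.

How it is judged:
By the outcome, as a careful person would: the job done as asked, in the order asked, and still so for the second after the job is handed in, with the robot touching nothing.
It also fails if it takes over 128 s, if anything falls off the work surface, if the arm or the gripper's body presses on something with over 40 N, if the wrist force passes 120 N, or if a joint passes its speed limit or range.

## Working session

There is one attempt and no reset: what is moved stays moved. The work goes in short steps, Python scripts to look and compute and a tool call to move; the robot and the scene stay as the last step left them, time stands still between calls to the robot, and variables do not carry over. Pictures are saved under pics/ and viewed, at most 14 in all, crops included, and the job is handed in when it is done.

```bash
ls; mkdir -p pics; python3 - <<'E'
from station import monitor, eyes, bot
import cv2, json
o=monitor.get_obs(); print(o)
for n in ["side","top","wrist"]:
    print(n,eyes.camera_info(n))
for n in ["top","side"]:
    cv2.imwrite(f"pics/{n}0.png",eyes.read_camera(n))
E
```

```text
pics
{'t': 0.0, 'q': array([ 1.04992301,  0.47778835,  0.0223551 ,  1.55647055, -0.01151809,
        1.10929041, -0.08307723]), 'joint_vel': array([ 9.56767579e-04,  2.73373915e-04,  1.07926839e-03, -2.67057511e-04,
        1.90544289e-03,  8.86482254e-05, -6.40521693e-04]), 'joint_torque': array([-8.73510326e-04, -5.96458912e+01,  1.60777666e+00, -2.81199950e+01,
        1.24510902e-02,  9.35838092e-03, -1.28844255e-05]), 'eef_pos': array([ 0.27051838, -0.61776695,  0.23032582]), 'tool_rot': array([-8.79668402e-04,  9.78775056e-01,  2.04935489e-01, -2.48906452e-04]), 'contact_force': array([-0.28886142, -0.59156329, -0.13538169]), 'torque': array([ 0.063479  ,  0.00071257, -0.0534863 ]), 'grasp_force': 0.0, 'gripper_width': 0.9973367565418717}
side {'vertical_fov': 47.29963168508959, 'cx': 317.78599560122615, 'cy': 195.43638883935657, 'view': array([[ 0.96883296, -0.24702869, -0.01842605, -0.65188804],
       [ 0.19363995,  0.70885369,  0.67825513, -0.10583809],
       [-0.1544871 , -0.66068394,  0.73459544, -1.17538609],
       [ 0.        ,  0.        ,  0.        ,  1.        ]])}
top {'vertical_fov': 42.30617735295121, 'cx': 320.3337879705191, 'cy': 198.57450711654528, 'view': array([[ 0.0659    , -0.9978089 ,  0.00588195, -0.10816375],
       [ 0.97617245,  0.06569017,  0.20681429, -0.62384101],
       [-0.20674752, -0.00788726,  0.97836254, -1.43063957],
       [ 0.        ,  0.        ,  0.        ,  1.        ]])}
wrist {'vertical_fov': 62.12692848183409, 'cx': 321.3675244905559, 'cy': 205.826439193449, 'hand_eye': array([[ 7.65425477e-05,  9.50737566e-01,  3.09996895e-01,
         7.95503272e-02],
       [ 9.99999994e-01, -4.95294692e-05, -9.50106942e-05,
         3.00325158e-04],
       [-7.49762544e-05,  3.09996901e-01, -9.50737564e-01,
        -1.42169665e-01],
       [ 0.00000000e+00,  0.00000000e+00,  0.00000000e+00,
         1.00000000e+00]])}
```

View pics/top0.png

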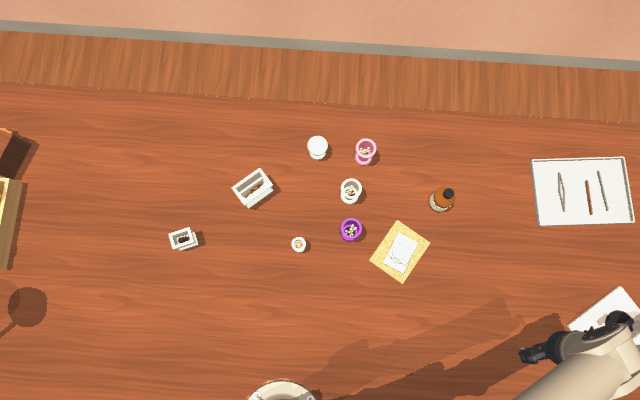

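View pics/side0.png

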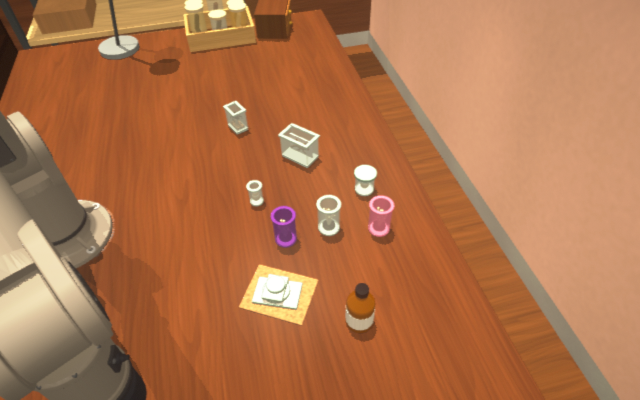

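```bash
cat > h.py <<'E'
from station import monitor, eyes, bot
import numpy as np, cv2
from scipy.spatial.transform import Rotation as R
def Rt():
    o=monitor.get_obs(); q=o["tool_rot"]
    return R.from_quat(q,scalar_first=True).as_matrix(), np.array(o["eef_pos"])
def cam(name,pose=None):
    c=eyes.camera_info(name); f=200/np.tan(np.radians(c["vertical_fov"]/2))
    if name=="wrist":
        r,p=pose; T=np.eye(4); T[:3,:3]=r; T[:3,3]=p; C=T@c["hand_eye"]
    else: C=np.linalg.inv(c["view"])
    return f,c["cx"],c["cy"],C
def unproj(cm,uv,z):
    f,cx,cy,C=cm; uv=np.atleast_2d(uv).astype(float)
    d=np.c_[(uv[:,0]-cx)/f,-(uv[:,1]-cy)/f,-np.ones(len(uv))]@C[:3,:3].T
    return C[:3,3]+d*((z-C[2,3])/d[:,2])[:,None]
def proj(cm,P):
    f,cx,cy,C=cm; p=(np.atleast_2d(P)-C[:3,3])@C[:3,:3]
    return np.c_[cx+f*p[:,0]/-p[:,2],cy-f*p[:,1]/-p[:,2]]
def shot(name,fn):
    pose=Rt(); im=eyes.read_camera("wrist" if name=="wrist" else name); cv2.imwrite(f"pics/{fn}.png",im)
    np.savez(f"pics/{fn}.npz",r=pose[0],p=pose[1]); return im,cam(name,pose)
def to_tool(target,yaw_axis=None):
    """tool-axis shift to bring TCP to target; turn so that tool y lies along yaw_axis (world angle, mod pi)"""
    r,p=Rt(); d=r.T@(np.array(target)-p); out=[d.round(4)]
    if yaw_axis is not None:
        a=np.arctan2(r[1,1],r[0,1]); t=-(yaw_axis-a) # tool z down: positive turn = clockwise from above
        out.append(round((t+np.pi/2)%np.pi-np.pi/2,3))
    return out
E
python3 - <<'E'
from h import *
c=cam("top")
for n,uv,z in [("closed",(317,146),.066),("pink",(366,146),.094),("coral",(350.5,186),.094),("purple",(351,228),.094),("rs",(299,243),.064),("RL",(253,184),.084),("RS",(183,236),.078),("stack",(402,250),.02),("amber",(448,193),.135)]:
    print(n,unproj(c,uv,z)[0].round(3))
im=cv2.imread("pics/top0.png"); a=cv2.resize(im[125:275,160:460],None,fx=2.66,fy=2.66,interpolation=2); cv2.imwrite("pics/crop1.png",a)
E
```

```text
closed [ 0.787 -0.046  0.066]
pink [ 0.788 -0.189  0.094]
coral [ 0.666 -0.15   0.094]
purple [ 0.545 -0.158  0.094]
rs [ 0.497 -0.014  0.064]
RL [0.655 0.129 0.084]
RS [0.493 0.313 0.078]
stack [ 0.502 -0.315  0.02 ]
amber [ 0.654 -0.418  0.135]
```

View pics/crop1.png

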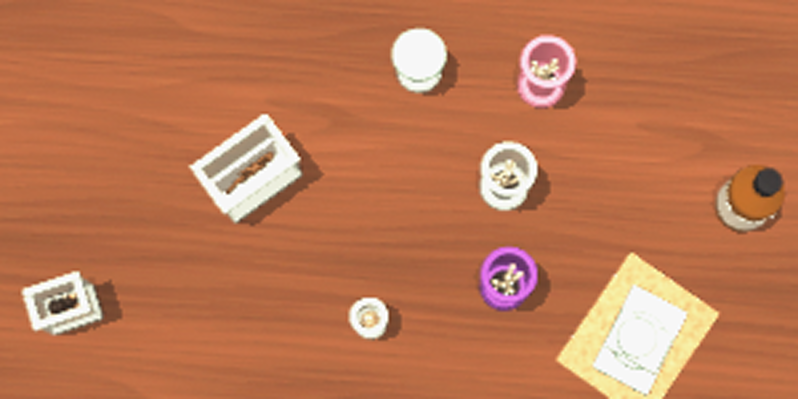

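The round candidates with a coral are the clear jar (350,190), the purple (350,230) and the pink (366,150). Only the clear one fits jar_round_large. The white-topped jar at (317,147) is closed. The small round jar is at (299,243), the large rectangular at (253,186), the small rectangular at (183,238), and the stack at (402,250) on the cork.

```bash
python3 -c "
from h import *
print(to_tool([.50,-.315,.22],np.radians(65)))"
```

```text
[array([ 0.3316, -0.1853,  0.0107]), np.float64(0.849)]
```

The rows are not in the units I measure in: shifts go in mm and turns go in units of 0.05 rad. I convert before sending: 0.0415 m is 41.5, -0.0232 m is -23.2, 0.1415 rad is 2.83.

Emit:
inch_along(
  offsets={"dx":[41.5,41.5,41.5,41.5,41.5,41.5,41.5,41.5,0,0,0,0,0,0,0,0],"dy":[-23.2,-23.2,-23.2,-23.2,-23.2,-23.2,-23.2,-23.2,0,0,0,0,0,0,0,0],"dz":[1.3,1.3,1.3,1.3,1.3,1.3,1.3,1.3,0,0,0,0,0,0,0,0],"turn":[0,0,0,0,0,0,0,0,2.83,2.83,2.83,2.83,2.83,2.83,0,0],"finger_gap":[1,1,1,1,1,1,1,1,1,1,1,1,1,1,1,1]},
)

```text
t: 1.7
eef_pos: [0.5003, -0.3149, 0.2207]
tool_rot: [-0.0, 0.977, -0.214, -0.0]
contact_force: [-0.8, -0.5, -0.0]
gripper_width: 1.0
grasp_force: 0.0
```

```bash
python3 - <<'E'
from h import *
im,c=shot("wrist","w1"); print(Rt(), monitor.get_obs()["q"]); print(unproj(c,[320,200],.03))
E
```

```text
(array([[ 9.07836269e-01, -4.19324609e-01, -4.24298118e-04],
       [-4.19324579e-01, -9.07836368e-01,  1.61611300e-04],
       [-4.52960857e-04,  3.12020304e-05, -9.99999897e-01]]), array([ 0.50033901, -0.31497127,  0.22068951])) [ 0.4155672   0.34980232  0.05181183  1.77633246 -0.02082287  1.01643885
 -1.52828088]
[[ 0.48050198 -0.30449484  0.03      ]]
```

View pics/w1.png

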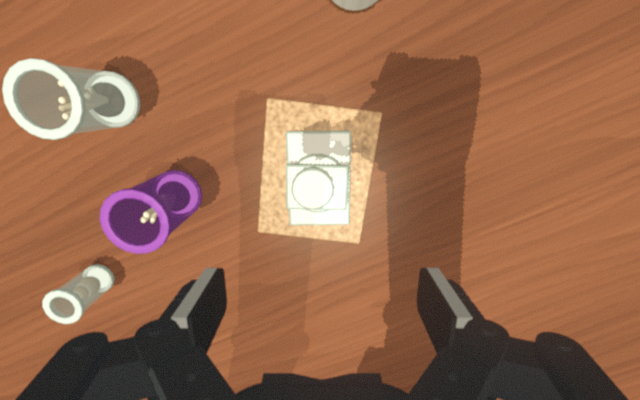

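```bash
python3 - <<'E'
import cv2
im=cv2.imread("pics/w1.png"); a=cv2.resize(im[120:235,265:375],None,fx=5,fy=5,interpolation=2); cv2.imwrite("pics/crop2.png",a)
E
```

```text
(no output)
```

View pics/crop2.png

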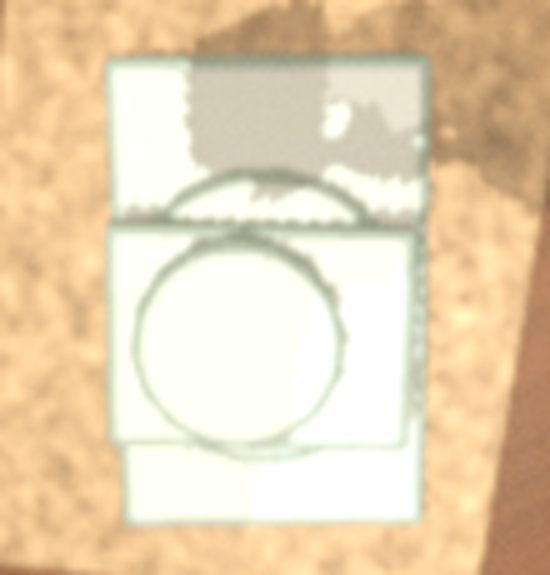

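```bash
cat >> h.py <<'E'
def load(fn):
    d=np.load(f"pics/{fn}.npz"); return cam("wrist",(d["r"],d["p"]))
def rect(P):
    """centre, sides, world angle of the side 0->1 (mean), from 4 ordered corners"""
    P=P[:,:2]; a=(P[1]-P[0]+P[2]-P[3])/2; b=(P[2]-P[1]+P[3]-P[0])/2
    return P.mean(0).round(4),np.hypot(*a).round(4),np.hypot(*b).round(4),np.degrees(np.arctan2(a[1],a[0])).round(1)%180,np.degrees(np.arctan2(b[1],b[0])).round(1)%180
E
python3 - <<'E'
from h import *
c=load("w1"); o=np.array([265,120]); u=lambda l,z: unproj(c,np.array(l)/5+o-0.4,z)
print(rect(u([(108,60),(428,57),(422,522),(127,522)],.014)))
print(rect(u([(108,232),(414,230),(404,445),(117,442)],.030)))
a=u([(137,343),(343,343),(240,237),(240,450)],.038);print(a[:2].mean(0),a[2:].mean(0),np.linalg.norm(a[1]-a[0]),np.linalg.norm(a[3]-a[2]))
a=u([(265,172),(265,458)],.022);print(a.mean(0),np.linalg.norm(a[1]-a[0]))
print(to_tool([a[0][0],a[0][1],.2],np.radians(65)))
E
```

```text
(array([ 0.4973, -0.3109]), np.float64(0.0661), np.float64(0.1022), np.float64(65.5), np.float64(155.9))
(array([ 0.4942, -0.3071]), np.float64(0.0614), np.float64(0.0455), np.float64(65.1), np.float64(154.9))
[ 0.49718337 -0.30399439  0.038     ] [ 0.49667476 -0.30375305  0.038     ] 0.04166623608579031 0.04457416571748003
[ 0.49600326 -0.30885079  0.022     ] 0.062133741374042976
[array([ 0.0246, -0.0036,  0.0207]), np.float64(0.004)]
```

```bash
python3 -c "
from h import *
print(to_tool([.497,-.304,.031]))"
```

```text
[array([-0.0075, -0.0086,  0.1897])]
```

In the tool's units: 0.04 m is 40, 0.03 m is 30.

Emit:
inch_along(
  offsets={"dx":[-7.5,0,0,0,0,0,0,0,0],"dy":[-8.6,0,0,0,0,0,0,0,0],"dz":[40,40,40,30,20,12,7.7,0,0],"turn":[0,0,0,0,0,0,0,0,0],"finger_gap":[0.66,0.66,0.66,0.66,0.66,0.66,0.66,0.66,0.66]},
  grip_n=20,
)

```text
t: 2.65
eef_pos: [0.4979, -0.3046, 0.0321]
tool_rot: [0.0, 0.976, -0.216, 0.001]
contact_force: [0.0, 0.5, 0.7]
gripper_width: 0.658
grasp_force: 0.0
```

```bash
python3 - <<'E'
from h import *
im,c=shot("wrist","w2"); print(Rt()[1])
cv2.imwrite("pics/w2c.png",cv2.resize(im[180:400,180:460],None,fx=2.7,fy=2.7,interpolation=2))
E
```

```text
[ 0.49808497 -0.30459089  0.03228867]
```

View pics/w2c.png

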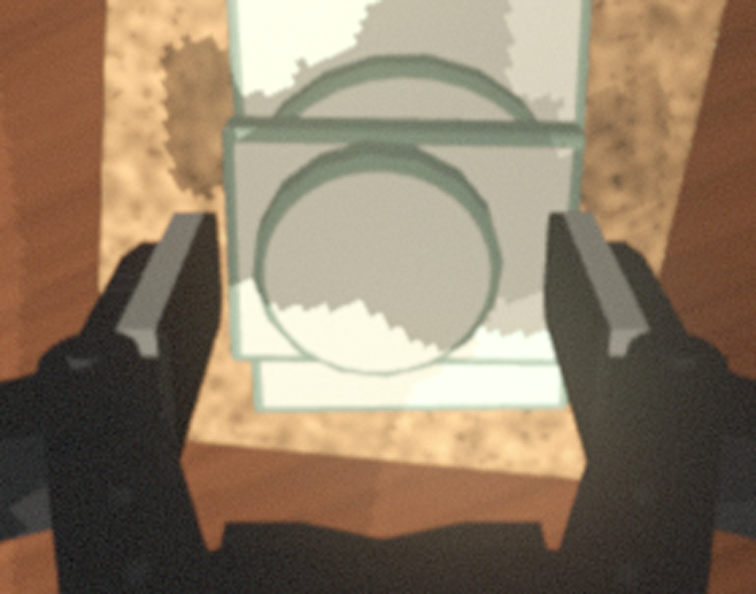

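```bash
python3 - <<'E'
from h import *
c=load("w2"); p=unproj(c,(379/2.7+180,265/2.7+180),.038)[0]; print(p,to_tool([p[0],p[1],.0295]))
E
```

```text
[ 0.49807417 -0.30418487  0.038     ] [array([-0.0002, -0.0004,  0.0028])]
```

Well centred. I'll go down the last bit and close.

In the tool's units: 0.0025 m is 2.5.

Emit:
inch_along(
  offsets={"dx":[0,0,0,0,0,0,0,0],"dy":[0,0,0,0,0,0,0,0],"dz":[2.5,0,0,0,0,0,0,0],"turn":[0,0,0,0,0,0,0,0],"finger_gap":[0.66,0.66,0.6,0.55,0.5,0.4,0.4,0.4]},
  grip_n=20,
)

```text
t: 3.5
eef_pos: [0.4974, -0.3042, 0.0291]
tool_rot: [0.0, 0.976, -0.216, 0.0]
contact_force: [-1.5, 0.4, 4.7]
gripper_width: 0.495
grasp_force: 19.7
```

Emit:
inch_along(
  offsets={"dx":[0,0,0,0,0,0],"dy":[0,0,0,0,0,0],"dz":[-2,-8,-30,-40,-40,0],"turn":[0,0,0,0,0,0],"finger_gap":[0.4,0.4,0.4,0.4,0.4,0.4]},
  grip_n=20,
)

```text
t: 4.1
eef_pos: [0.5006, -0.3061, 0.1548]
tool_rot: [0.001, 0.976, -0.217, 0.005]
contact_force: [0.2, -0.2, 0.0]
gripper_width: 0.493
grasp_force: 20.5
```

```bash
python3 -c "
from h import *
print(to_tool([.4425,.011,.15]))"
```

```text
[array([-0.1868, -0.2628,  0.0028])]
```

Emit:
inch_along(
  offsets={"dx":[-23.3,-23.3,-23.3,-23.3,-23.3,-23.3,-23.3,-23.3,0,0,0],"dy":[-32.8,-32.8,-32.8,-32.8,-32.8,-32.8,-32.8,-32.8,0,0,0],"dz":[0,0,0,0,0,0,0,0,0,0,0],"turn":[0,0,0,0,0,0,0,0,0,0,0],"finger_gap":[0.4,0.4,0.4,0.4,0.4,0.4,0.4,0.4,0.4,0.4,0.4]},
  grip_n=20,
)

```text
t: 5.2
eef_pos: [0.4393, 0.0114, 0.1486]
tool_rot: [0.0, 0.976, -0.217, 0.0]
contact_force: [-0.1, -0.2, 0.5]
gripper_width: 0.496
grasp_force: 20.6
```

```bash
python3 - <<'E'
from h import *
im,c=shot("wrist","w3"); print(Rt()[1])
E
```

```text
[0.43932084 0.01116926 0.14862573]
```

View pics/w3.png

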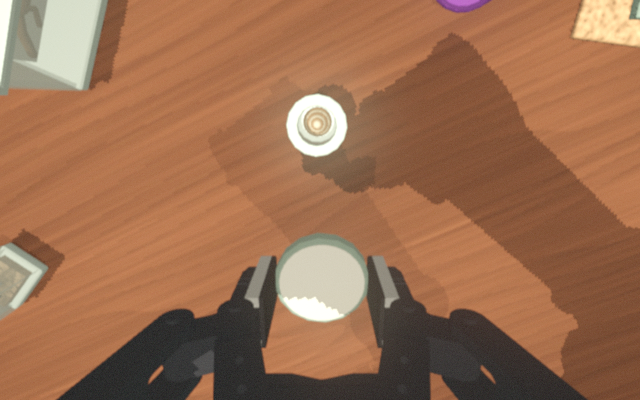

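```bash
cat >> h.py <<'E'
def blob(im,cm,win,z,thr=60,val=120):
    """largest pale unsaturated blob in win (u0,v0,u1,v1): world hull at height z"""
    u0,v0,u1,v1=win; s=cv2.cvtColor(im[v0:v1,u0:u1],cv2.COLOR_BGR2HSV)
    m=((s[...,1]<thr)&(s[...,2]>val)).astype(np.uint8)
    k=max(cv2.findContours(m,cv2.RETR_EXTERNAL,cv2.CHAIN_APPROX_NONE)[0],key=cv2.contourArea)
    h=cv2.convexHull(k).reshape(-1,2)+[u0,v0]
    return h,unproj(cm,h,z)
def circ(P):
    (x,y),r=cv2.minEnclosingCircle((P[:,:2]*1000).astype(np.float32)); A=np.c_[2*P[:,:2],np.ones(len(P))]
    s=np.linalg.lstsq(A,(P[:,:2]**2).sum(1),rcond=None)[0]
    return s[:2].round(4),np.sqrt(s[2]+s[:2]@s[:2]).round(4),(round(x/1000,4),round(y/1000,4),round(r,1))
E
python3 - <<'E'
from h import *
im=cv2.imread("pics/w3.png"); c=load("w3"); r,p=Rt()
h,P=blob(im,c,(270,80,360,175),.064); print("jar",circ(P),h.min(0),h.max(0))
j=circ(P)[0]
e=unproj(c,[(276.5,279),(367.5,279),(322,236),(322,321)],p[2]+.009)
print("lid in tool",(e-p)@r)
print(to_tool([j[0],j[1],.12]))
E
```

```text
jar (array([ 0.4967, -0.0121]), np.float64(0.0204), (0.4968, -0.0119, 20.7)) [286  93] [347 156]
lid in tool [[ 0.00118906 -0.02051294 -0.00900851]
 [ 0.00118724  0.02084074 -0.00899117]
 [ 0.02236321  0.00012895 -0.00899814]
 [-0.02143642  0.00019132 -0.00900165]]
[array([ 0.0618, -0.0033,  0.0286])]
```

Emit:
inch_along(
  offsets={"dx":[20.6,20.6,20.1,0,0,0,0,0,0],"dy":[-1.2,-1.2,-1.1,0,0,0,0,0,0],"dz":[0,0,0,40,20,10,0,0,0],"turn":[0,0,0,0,0,0,0,0,0],"finger_gap":[0.4,0.4,0.4,0.4,0.4,0.4,0.4,0.4,0.4]},
  grip_n=20,
)

```text
t: 6.15
eef_pos: [0.4972, -0.0104, 0.0798]
tool_rot: [-0.0, 0.976, -0.217, 0.001]
contact_force: [-0.1, 0.8, -0.6]
gripper_width: 0.498
grasp_force: 20.6
```

```bash
python3 -c "
from h import *
r,p=Rt();print(to_tool(np.r_[np.array([.4967,-.0121])-(r@[.0005,.0002,0])[:2],.0675]))"
```

```text
[array([-0.0003,  0.0015,  0.0123])]
```

In the tool's units: 0.006 m is 6, 0.002 m is 2.

Emit:
inch_along(
  offsets={"dx":[-0.3,0,0,0,0,0],"dy":[1.5,0,0,0,0,0],"dz":[6,6,2,1,0,0],"turn":[0,0,0,0,0,0],"finger_gap":[0.4,0.4,0.4,0.4,0.4,0.4]},
  grip_n=20,
)

```text
t: 6.75
eef_pos: [0.4954, -0.0115, 0.0637]
tool_rot: [-0.0, 0.976, -0.216, 0.0]
contact_force: [-0.2, -0.7, -0.1]
gripper_width: 0.498
grasp_force: 20.6
```

```bash
python3 -c "
from h import *
r,p=Rt();print(p,to_tool(np.r_[np.array([.4967,-.0121])-(r@[.0005,.0002,0])[:2],.0635]))"
```

```text
[ 0.49542479 -0.01148086  0.06374292] [array([ 0.0009, -0.0002,  0.0002])]
```

In the tool's units: 0.0008 m is 0.8, 0.0005 m is 0.5.

Emit:
inch_along(
  offsets={"dx":[0.8,0,0],"dy":[0,0,0],"dz":[0.3,0.5,0],"turn":[0,0,0],"finger_gap":[0.4,0.4,0.4]},
  grip_n=20,
)

```text
t: 7.05
eef_pos: [0.4964, -0.0119, 0.0632]
tool_rot: [-0.0, 0.976, -0.216, 0.0]
contact_force: [-0.6, -0.1, 1.9]
gripper_width: 0.496
grasp_force: 20.7
```

Emit:
inch_along(
  offsets={"dx":[0,0],"dy":[0,0],"dz":[0.5,0],"turn":[0,0],"finger_gap":[0.4,0.4]},
  grip_n=20,
)

```text
t: 7.25
eef_pos: [0.4965, -0.0119, 0.0631]
tool_rot: [-0.0, 0.976, -0.216, 0.0]
contact_force: [-1.8, 0.7, 8.5]
gripper_width: 0.496
grasp_force: 21.2
```

Emit:
inch_along(
  offsets={"dx":[0,0],"dy":[0,0],"dz":[0.5,0],"turn":[0,0],"finger_gap":[0.4,0.4]},
  grip_n=20,
)

```text
t: 7.45
eef_pos: [0.4965, -0.0119, 0.063]
tool_rot: [-0.0, 0.976, -0.216, 0.0]
contact_force: [-3.4, -0.6, 13.4]
gripper_width: 0.494
grasp_force: 21.6
```

In the tool's units: -0.04 m is -40, -0.03 m is -30.

Emit:
inch_along(
  offsets={"dx":[0,0,0,0,0,0,0,0,0,0,-20,-30,0,0],"dy":[0,0,0,0,0,0,0,0,0,0,0,0,0,0],"dz":[-0.7,0,0,0,0,0,0,-5,-20,-40,-30,0,0,0],"turn":[0,0,0,0,0,0,0,0,0,0,0,0,0,0],"finger_gap":[0.4,0.5,0.52,0.55,0.6,0.66,0.66,0.7,0.7,0.7,0.7,0.7,0.7,0.7]},
  grip_n=20,
)

```text
t: 8.85
eef_pos: [0.4507, 0.0093, 0.1581]
tool_rot: [-0.0, 0.976, -0.216, 0.0]
contact_force: [-0.1, 0.2, 0.2]
gripper_width: 0.7
grasp_force: 0.0
```

```bash
python3 - <<'E'
from h import *
im,c=shot("wrist","w4"); r,p=Rt(); print(p)
k=proj(c,[.4967,-.0121,.068])[0].astype(int); print(k)
h,P=blob(im,c,(k[0]-55,k[1]-60,k[0]+55,k[1]+60),.072); print("lid",circ(P),h.min(0),h.max(0))
cv2.imwrite("pics/w4c.png",cv2.resize(im[k[1]-60:k[1]+60,k[0]-70:k[0]+70],None,fx=4,fy=4,interpolation=2))
print(to_tool([.4955,-.308,.15],np.radians(155)), to_tool([.4955,-.308,.15],np.radians(65)),monitor.get_obs()["q"][6])
E
```

```text
[0.45117964 0.00909939 0.15784802]
[321 141]
lid (array([ 0.4956, -0.0117]), np.float64(0.0217), (0.4957, -0.0117, 21.9)) [290 111] [353 175]
[array([0.1741, 0.2687, 0.0079]), np.float64(-1.571)] [array([0.1741, 0.2687, 0.0079]), np.float64(0.0)] -2.1960695885033807
```

View pics/w4c.png

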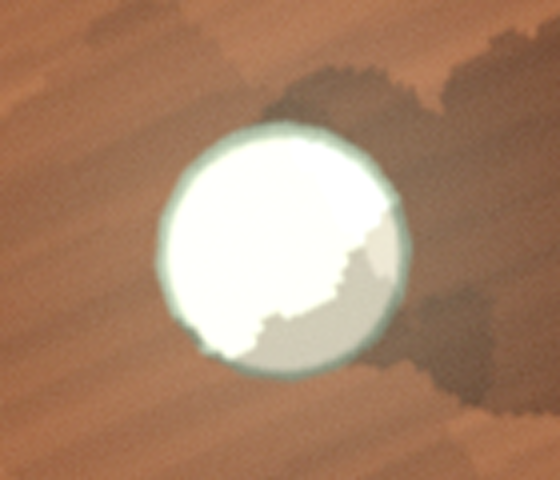

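```bash
python3 -c "
from h import *
print(to_tool([.483,-.335,.16]))"
```

```text
[array([ 0.1742,  0.2984, -0.0021])]
```

Emit:
inch_along(
  offsets={"dx":[21.8,21.8,21.8,21.8,21.8,21.8,21.8,21.8,0,0,0,0,0,0,0,0,0,0],"dy":[37.3,37.3,37.3,37.3,37.3,37.3,37.3,37.3,0,0,0,0,0,0,0,0,0,0],"dz":[0,0,0,0,0,0,0,0,0,0,0,0,0,0,0,0,0,0],"turn":[0,0,0,0,0,0,0,0,-2.856,-2.856,-2.856,-2.856,-2.856,-2.856,-2.856,-2.856,-2.856,-2.856],"finger_gap":[0.7,0.7,0.7,0.7,0.7,0.7,0.7,0.7,0.7,0.7,0.7,0.7,0.7,0.7,0.7,0.7,0.7,0.7]},
)

```text
t: 10.7
eef_pos: [0.4828, -0.3359, 0.1568]
tool_rot: [-0.0, 0.878, 0.478, -0.0]
contact_force: [0.8, -0.6, 0.2]
gripper_width: 0.7
grasp_force: 0.0
```

Emit:
inch_along(
  offsets={"dx":[0,0,0,0],"dy":[0,0,0,0],"dz":[0,0,0,0],"turn":[-2.856,0,0,0],"finger_gap":[0.7,0.7,0.7,0.7]},
)

```text
t: 11.1
eef_pos: [0.4828, -0.3352, 0.1573]
tool_rot: [-0.0, 0.844, 0.536, -0.0]
contact_force: [0.5, -0.6, 0.4]
gripper_width: 0.702
grasp_force: 0.0
```

```bash
python3 - <<'E'
from h import *
im,c=shot("wrist","w5"); print(Rt()); 
k=proj(c,[.4965,-.309,.014])[0].astype(int); print(k)
cv2.imwrite("pics/w5c.png",cv2.resize(im[k[1]-70:k[1]+70,k[0]-80:k[0]+80],None,fx=4,fy=4,interpolation=2))
E
```

```text
(array([[ 4.24621240e-01,  9.05371051e-01, -2.51623528e-04],
       [ 9.05371086e-01, -4.24621229e-01,  9.79166400e-05],
       [-1.81938005e-05, -2.69390152e-04, -9.99999964e-01]]), array([ 0.48279656, -0.33505227,  0.15737316]))
[322 158]
```

View pics/w5c.png

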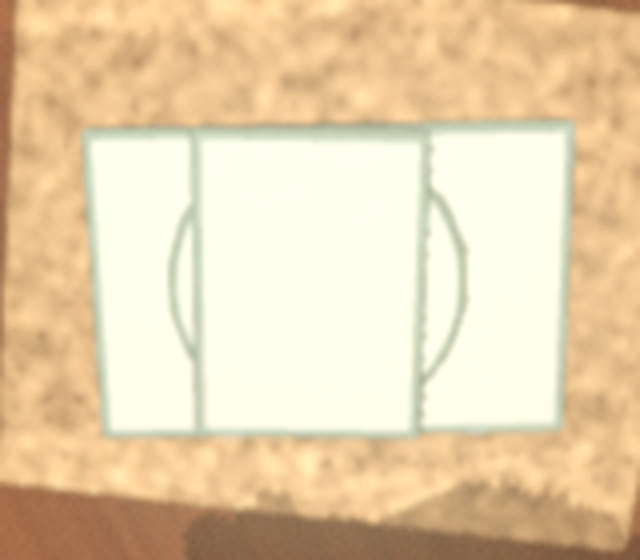

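```bash
python3 - <<'E'
from h import *
c=load("w5"); o=np.array([242,88]); u=lambda l,z: unproj(c,np.array(l)/4+o-0.4,z)
print(rect(u([(85,133),(572,128),(560,431),(105,436)],.014)))
q=rect(u([(193,136),(427,136),(420,435),(201,434)],.030));print(q)
a=u([(170,284),(466,284)],.022);print(a.mean(0),np.linalg.norm(a[1]-a[0]))
print(to_tool([*q[0],.06],np.radians(q[3])))
E
```

```text
(array([ 0.4973, -0.3106]), np.float64(0.1017), np.float64(0.0658), np.float64(155.5), np.float64(65.7))
(array([ 0.4944, -0.3068]), np.float64(0.0462), np.float64(0.0613), np.float64(154.7), np.float64(64.8))
[ 0.49576307 -0.3075264   0.022     ] 0.06216147060830684
[array([ 0.0305, -0.0015,  0.0974]), np.float64(0.003)]
```

In the tool's units: 0.03 m is 30, 0.04 m is 40.

Emit:
inch_along(
  offsets={"dx":[30.5,0,0,0,0,0,0],"dy":[-1.5,0,0,0,0,0,0],"dz":[30,40,30,20,12,0,0],"turn":[0,0,0,0,0,0,0],"finger_gap":[0.7,0.7,0.7,0.7,0.7,0.7,0.7]},
)

```text
t: 11.85
eef_pos: [0.4949, -0.3069, 0.0263]
tool_rot: [0.0, 0.843, 0.537, 0.0]
contact_force: [0.2, 0.6, 0.6]
gripper_width: 0.701
grasp_force: 0.0
```

```bash
python3 -c "
from h import *
print(to_tool([.4944,-.3068,.0214]))"
```

```text
[array([-0.0001, -0.0005,  0.0049])]
```

In the tool's units: 0.003 m is 3, 0.0018 m is 1.8.

Emit:
inch_along(
  offsets={"dx":[0,0,0,0,0,0,0,0,0],"dy":[-0.4,0,0,0,0,0,0,0,0],"dz":[3,1.8,0,0,0,0,0,0,0],"turn":[0,0,0,0,0,0,0,0,0],"finger_gap":[0.7,0.7,0.65,0.6,0.55,0.5,0.45,0.45,0.45]},
  grip_n=20,
)

```text
t: 12.75
eef_pos: [0.4941, -0.3066, 0.0213]
tool_rot: [0.0, 0.843, 0.537, 0.0]
contact_force: [-1.9, 0.7, 5.4]
gripper_width: 0.551
grasp_force: 20.1
```

In the tool's units: -0.03 m is -30, -0.05 m is -50, -0.15 rad is -3.

Emit:
inch_along(
  offsets={"dx":[0,0,0,0,0,0,0,0,0,0,0],"dy":[0,0,0,0,0,0,0,0,0,0,0],"dz":[-2,-8,-30,-50,-50,0,0,0,0,0,0],"turn":[0,0,0,0,0,-3,-3,-3,-3,-3,0],"finger_gap":[0.45,0.45,0.45,0.45,0.45,0.45,0.45,0.45,0.45,0.45,0.45]},
  grip_n=20,
)

```text
t: 13.85
eef_pos: [0.4937, -0.3065, 0.1611]
tool_rot: [0.0, 0.587, 0.809, 0.0]
contact_force: [0.1, -0.1, -0.1]
gripper_width: 0.55
grasp_force: 21.0
```

```bash
python3 -c "
from h import *
print(to_tool([.5115,.256,.16],np.radians(18)))"
```

```text
[array([0.5294, 0.1911, 0.0012]), np.float64(0.001)]
```

In the tool's units: 0.0441 m is 44.1, 0.0159 m is 15.9.

Emit:
inch_along(
  offsets={"dx":[44.1,44.1,44.1,44.1,44.1,44.1,44.1,44.1,44.1,44.1,44.1,44.1,0,0,0,0],"dy":[15.9,15.9,15.9,15.9,15.9,15.9,15.9,15.9,15.9,15.9,15.9,15.9,0,0,0,0],"dz":[0,0,0,0,0,0,0,0,0,0,0,0,0,0,0,0],"turn":[0,0,0,0,0,0,0,0,0,0,0,0,0,0,0,0],"finger_gap":[0.45,0.45,0.45,0.45,0.45,0.45,0.45,0.45,0.45,0.45,0.45,0.45,0.45,0.45,0.45,0.45]},
  grip_n=20,
)

```text
t: 15.45
eef_pos: [0.5125, 0.2538, 0.1607]
tool_rot: [0.0, 0.589, 0.808, -0.001]
contact_force: [0.4, -0.5, -1.0]
gripper_width: 0.558
grasp_force: 21.0
```

```bash
python3 - <<'E'
from h import *
im,c=shot("wrist","w6"); print(Rt())
cv2.imwrite("pics/w6c.png",cv2.resize(im[20:340,160:480],(800,800))[:600] if 0 else cv2.resize(im[0:340,100:540],None,fx=1.75,fy=1.75,interpolation=2))
E
```

```text
(array([[-3.05377972e-01,  9.52231216e-01,  7.06123153e-05],
       [ 9.52230694e-01,  3.05377880e-01, -1.02755952e-03],
       [-1.00003769e-03, -2.46554829e-04, -9.99999470e-01]]), array([0.51249644, 0.25393662, 0.16076447]))
```

View pics/w6c.png

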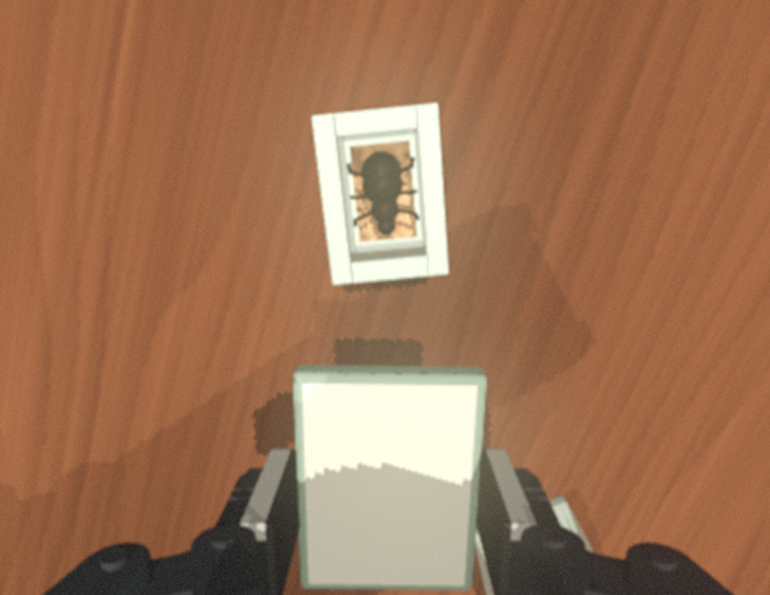

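```bash
cat >> h.py <<'E'
def quad(P):
    (cx,cy),(w,h),a=cv2.minAreaRect((P[:,:2]*1000).astype(np.float32))
    return (round(cx/1000,4),round(cy/1000,4)),(round(w,1),round(h,1)),round(a,1)
E
python3 - <<'E'
from h import *
im=cv2.imread("pics/w6.png"); c=load("w6"); r,p=Rt()
u=lambda l,z: unproj(c,np.array(l)/1.75+[100,0]-0.2,z)
print(rect(u([(313,115),(438,103),(448,273),(333,284)],.078)))
h,P=blob(im,c,(265,45,370,175),.078); print(quad(P))
L=u([(294,380),(487,379),(473,588),(301,588)],p[2]+.0088); print(rect((L-p)@r), rect(L))
E
```

```text
(array([0.4896, 0.3197]), np.float64(0.0448), np.float64(0.061), np.float64(23.0), np.float64(112.9))
((0.4895, 0.3194), (45.9, 62.3), 23.2)
(array([0.    , 0.0004]), np.float64(0.0473), np.float64(0.0613), np.float64(89.8), np.float64(0.8000000000000114)) (array([0.5129, 0.2541]), np.float64(0.0473), np.float64(0.0613), np.float64(18.0), np.float64(107.0))
```

```bash
python3 -c "
from h import *
print(to_tool([.4894,.3196,.086],np.radians(23.0)))"
```

```text
[array([ 0.0697, -0.0019,  0.0747]), np.float64(-0.091)]
```

In the tool's units: 0.04 m is 40, 0.035 m is 35, -0.091 rad is -1.82.

Emit:
inch_along(
  offsets={"dx":[35,34.7,0,0,0,0,0,0,0],"dy":[-1,-0.9,0,0,0,0,0,0,0],"dz":[0,0,0,40,20,14.7,0,0,0],"turn":[0,0,-1.82,0,0,0,0,0,0],"finger_gap":[0.45,0.45,0.45,0.45,0.45,0.45,0.45,0.45,0.45]},
  grip_n=20,
)

```text
t: 16.4
eef_pos: [0.4896, 0.322, 0.0874]
tool_rot: [0.0, 0.551, 0.835, 0.001]
contact_force: [-0.0, 0.2, -0.7]
gripper_width: 0.553
grasp_force: 21.0
```

```bash
python3 -c "
from h import *
print(to_tool([.4894,.3196,.0785],np.radians(23.0)))"
```

```text
[array([-0.0021, -0.0012,  0.0089]), np.float64(0.003)]
```

In the tool's units: 0.005 m is 5, -0.0021 m is -2.1.

Emit:
inch_along(
  offsets={"dx":[-2.1,0,0,0,0],"dy":[-1,0,0,0,0],"dz":[5,2,1,0,0],"turn":[0,0,0,0,0],"finger_gap":[0.45,0.45,0.45,0.45,0.45]},
  grip_n=20,
)

```text
t: 16.9
eef_pos: [0.4887, 0.3193, 0.0782]
tool_rot: [0.0, 0.55, 0.835, 0.0]
contact_force: [-0.2, -0.0, -0.4]
gripper_width: 0.557
grasp_force: 21.0
```

```bash
python3 -c "
from h import *
print(to_tool([.4894,.3196,.0772],np.radians(23.0)))"
```

```text
[array([-0.    ,  0.0008,  0.001 ]), np.float64(0.003)]
```

Emit:
inch_along(
  offsets={"dx":[0,0,0],"dy":[0.7,0,0],"dz":[0.8,0.4,0],"turn":[0,0,0],"finger_gap":[0.45,0.45,0.45]},
  grip_n=20,
)

```text
t: 17.2
eef_pos: [0.4894, 0.3197, 0.0773]
tool_rot: [0.0, 0.551, 0.835, 0.0]
contact_force: [-0.8, -1.0, 5.4]
gripper_width: 0.556
grasp_force: 21.5
```

Emit:
inch_along(
  offsets={"dx":[0,0],"dy":[0,0],"dz":[0.4,0],"turn":[0,0],"finger_gap":[0.45,0.45]},
  grip_n=20,
)

```text
t: 17.4
eef_pos: [0.4894, 0.3197, 0.0773]
tool_rot: [0.0, 0.551, 0.835, 0.0]
contact_force: [-2.7, -1.9, 8.3]
gripper_width: 0.556
grasp_force: 21.8
```

In the tool's units: -0.04 m is -40, -0.03 m is -30.

Emit:
inch_along(
  offsets={"dx":[0,0,0,0,0,0,0,0,0,0,-30,-30,0,0],"dy":[0,0,0,0,0,0,0,0,0,0,0,0,0,0],"dz":[-0.5,0,0,0,0,0,0,-5,-20,-40,-30,0,0,0],"turn":[0,0,0,0,0,0,0,0,0,0,0,0,0,0],"finger_gap":[0.45,0.56,0.58,0.61,0.66,0.72,0.72,0.75,0.75,0.8,0.85,0.85,0.85,0.85]},
  grip_n=20,
)

```text
t: 18.8
eef_pos: [0.5133, 0.2635, 0.1723]
tool_rot: [0.0, 0.551, 0.834, 0.0]
contact_force: [-0.8, -0.3, -0.1]
gripper_width: 0.851
grasp_force: 0.0
```

```bash
python3 - <<'E'
from h import *
im,c=shot("wrist","w7"); r,p=Rt()
k=proj(c,[.4895,.3196,.086])[0].astype(int); print(k)
h,P=blob(im,c,(k[0]-55,k[1]-70,k[0]+55,k[1]+65),.086); print("lid",quad(P),h.min(0),h.max(0))
print(to_tool([.483,-.335,.16],np.radians(155)),to_tool([.47,-.297,.16],np.radians(65)),monitor.get_obs()["q"][6])
E
```

```text
[321 126]
lid ((0.4896, 0.3194), (48.4, 65.0), 22.2) [285  75] [359 174]
[array([-0.5395, -0.2633,  0.0119]), np.float64(0.841)] [array([-0.4994, -0.2603,  0.0119]), np.float64(-0.73)] -0.46188434892327523
```

The rows are not in the units I measure in: shifts go in mm and turns go in units of 0.05 rad. I convert before sending: -0.0415 m is -41.5, -0.02025 m is -20.25, 0.141 rad is 2.82.

Emit:
inch_along(
  offsets={"dx":[-41.5,-41.5,-41.5,-41.5,-41.5,-41.5,-41.5,-41.5,-41.5,-41.5,-41.5,-41.5,-41.5,0,0,0,0,0,0,0],"dy":[-20.25,-20.25,-20.25,-20.25,-20.25,-20.25,-20.25,-20.25,-20.25,-20.25,-20.25,-20.25,-20.25,0,0,0,0,0,0,0],"dz":[0,0,0,0,0,0,0,0,0,0,0,0,12,0,0,0,0,0,0,0],"turn":[0,0,0,0,0,0,0,0,0,0,0,0,0,2.8,2.8,2.8,2.8,2.8,2.82,0],"finger_gap":[0.85,0.85,0.85,0.85,0.85,0.85,0.85,0.85,0.85,0.85,0.85,0.85,0.85,0.85,0.85,0.85,0.85,0.85,0.85,0.85]},
)

```text
t: 20.85
eef_pos: [0.4843, -0.3336, 0.1597]
tool_rot: [-0.0, 0.843, 0.538, 0.0]
contact_force: [0.7, 0.3, 0.0]
gripper_width: 0.85
grasp_force: 0.0
```

Emit:
inch_along(
  offsets={"dx":[0,0],"dy":[0,0],"dz":[0,0],"turn":[0,0],"finger_gap":[0.85,0.85]},
)

```text
t: 21.05
eef_pos: [0.4837, -0.3346, 0.1598]
tool_rot: [-0.0, 0.842, 0.539, 0.0]
contact_force: [0.2, -1.1, -0.0]
gripper_width: 0.851
grasp_force: 0.0
```

```bash
python3 - <<'E'
from h import *
im,c=shot("wrist","w8"); print(Rt())
k=proj(c,[.4965,-.309,.014])[0].astype(int); print(k)
cv2.imwrite("pics/w8c.png",cv2.resize(im[k[1]-70:k[1]+70,k[0]-80:k[0]+80],None,fx=4,fy=4,interpolation=2))
E
```

```text
(array([[ 4.20007539e-01,  9.07520612e-01, -8.22454370e-05],
       [ 9.07520568e-01, -4.20007486e-01,  3.59750998e-04],
       [ 2.91937747e-04, -2.25737557e-04, -9.99999932e-01]]), array([ 0.48358812, -0.33485107,  0.15986281]))
[322 158]
```

View pics/w8c.png

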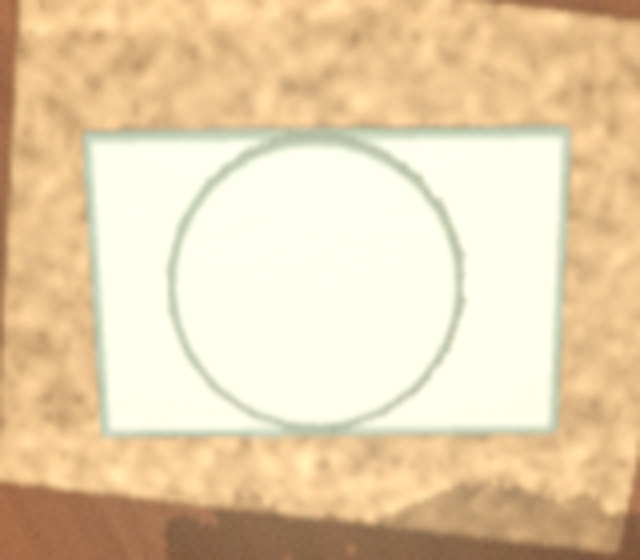

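```bash
python3 - <<'E'
from h import *
c=load("w8"); o=np.array([242,88]); u=lambda l,z: unproj(c,np.array(l)/4+o-0.4,z)
print(rect(u([(85,135),(570,130),(556,431),(103,435)],.014)))
a=u([(170,287),(463,287),(316,138),(316,430)],.022);print(a[:2].mean(0),a[2:].mean(0),np.linalg.norm(a[1]-a[0]),np.linalg.norm(a[3]-a[2]))
d=a[2:].mean(0); d2=a[:2].mean(0); r,p=Rt(); t=(d-p)@r; t2=(d2-p)@r; print(t,t2)
E
```

```text
(array([ 0.4974, -0.3102]), np.float64(0.1022), np.float64(0.0659), np.float64(155.8), np.float64(65.7))
[ 0.49580249 -0.30767077  0.022     ] [ 0.49553119 -0.3080136   0.022     ] 0.06214052521904548 0.06227231925862826
[ 0.02933149 -0.00040224  0.13787147] [ 0.02975656 -0.00030001  0.13787157]
```

In the tool's units: 0.0294 m is 29.4, 0.02 m is 20.

Emit:
inch_along(
  offsets={"dx":[29.4,0,0,0,0,0,0],"dy":[-0.4,0,0,0,0,0,0],"dz":[30,40,35,20,12,0,0],"turn":[0,0,0,0,0,0,0],"finger_gap":[0.85,0.83,0.83,0.83,0.83,0.83,0.83]},
)

```text
t: 21.8
eef_pos: [0.4961, -0.3088, 0.0238]
tool_rot: [0.0, 0.843, 0.537, 0.0]
contact_force: [0.2, -0.5, 0.2]
gripper_width: 0.829
grasp_force: 0.0
```

Emit:
inch_along(
  offsets={"dx":[0,0,0],"dy":[0,0,0],"dz":[3,3,0],"turn":[0,0,0],"finger_gap":[0.83,0.83,0.83]},
)

```text
t: 22.1
eef_pos: [0.4956, -0.3086, 0.0173]
tool_rot: [0.0, 0.843, 0.537, 0.0]
contact_force: [-0.4, 0.3, -0.5]
gripper_width: 0.834
grasp_force: 0.0
```

```bash
python3 -c "
from h import *
print(to_tool([.4957,-.3078,.0100]))"
```

```text
[array([ 0.0007, -0.0002,  0.0073])]
```

In the tool's units: 0.003 m is 3, 0.0007 m is 0.7.

Emit:
inch_along(
  offsets={"dx":[0.7,0,0,0],"dy":[0,0,0,0],"dz":[3,3,0,0],"turn":[0,0,0,0],"finger_gap":[0.83,0.83,0.83,0.83]},
)

```text
t: 22.5
eef_pos: [0.4957, -0.3077, 0.0108]
tool_rot: [-0.0, 0.843, 0.537, -0.0]
contact_force: [0.7, 0.3, 0.6]
gripper_width: 0.831
grasp_force: 0.0
```

Emit:
inch_along(
  offsets={"dx":[0,0,0,0,0,0,0],"dy":[0,0,0,0,0,0,0],"dz":[1.3,0,0,0,0,0,0],"turn":[0,0,0,0,0,0,0],"finger_gap":[0.8,0.77,0.74,0.7,0.65,0.65,0.65]},
  grip_n=20,
)

```text
t: 23.2
eef_pos: [0.4957, -0.3078, 0.0101]
tool_rot: [-0.0, 0.843, 0.537, -0.0]
contact_force: [-1.8, 0.7, 5.8]
gripper_width: 0.732
grasp_force: 21.0
```

Emit:
inch_along(
  offsets={"dx":[0,0,0,0,0,0,0],"dy":[0,0,0,0,0,0,0],"dz":[-2,-8,-30,-50,-50,-30,0],"turn":[0,0,0,0,0,0,0],"finger_gap":[0.65,0.65,0.65,0.65,0.65,0.65,0.65]},
  grip_n=20,
)

```text
t: 23.9
eef_pos: [0.4987, -0.3092, 0.1855]
tool_rot: [0.004, 0.843, 0.537, 0.002]
contact_force: [-0.3, -0.1, -0.3]
gripper_width: 0.73
grasp_force: 22.4
```

```bash
python3 -c "
from h import *
print(to_tool([.637,-.2135,.18]))"
```

```text
[array([0.1452, 0.0848, 0.0062])]
```

In the tool's units: 0.0363 m is 36.3, 0.0212 m is 21.2.

Emit:
inch_along(
  offsets={"dx":[36.3,36.3,36.3,36.3,0,0,0,0],"dy":[21.2,21.2,21.2,21.2,0,0,0,0],"dz":[0,0,0,0,0,0,0,0],"turn":[0,0,0,0,0,0,0,0],"finger_gap":[0.65,0.65,0.65,0.65,0.65,0.65,0.65,0.65]},
  grip_n=20,
)

```text
t: 24.7
eef_pos: [0.6327, -0.2137, 0.1794]
tool_rot: [-0.0, 0.844, 0.536, -0.001]
contact_force: [0.2, 0.5, -0.0]
gripper_width: 0.731
grasp_force: 22.4
```

```bash
python3 - <<'E'
from h import *
im,c=shot("wrist","w9"); r,p=Rt(); print(p)
k=proj(c,[.666,-.150,.094])[0].astype(int); print(k)
cv2.imwrite("pics/w9c.png",cv2.resize(im[0:340,100:540],None,fx=1.75,fy=1.75,interpolation=2))
E
```

```text
[ 0.6328705  -0.21358417  0.17957075]
[325 109]
```

View pics/w9c.png

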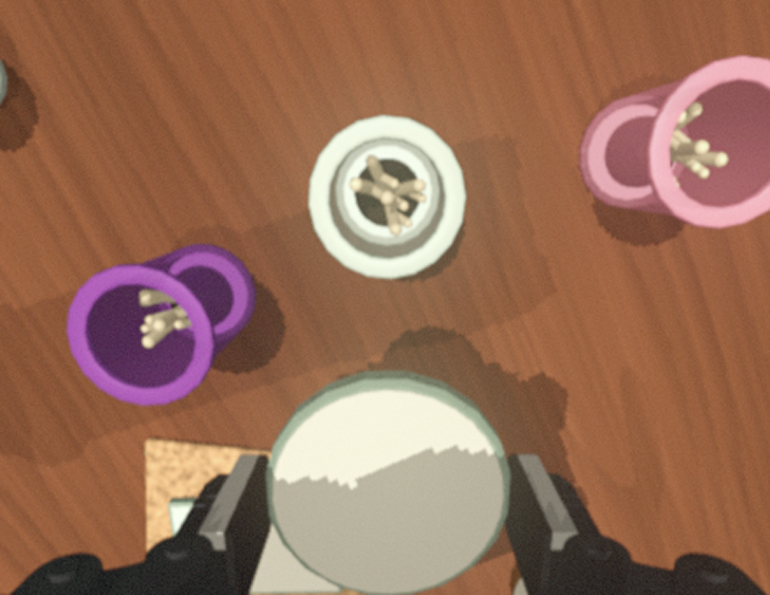

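Clear jar flange at crop (387,196). Purple is to its left at (140,335) and pink to its right at (740,140), and I'm avoiding both. The round lid sits centred in the grip.

```bash
python3 - <<'E'
from h import *
im=cv2.imread("pics/w9.png"); c=load("w9"); r,p=Rt()
h,P=blob(im,c,(268,55,375,168),.094); print("jar",circ(P),h.min(0),h.max(0)); j=circ(P)[0]
u=lambda l,z: unproj(c,np.array(l)/1.75+[100,0]-0.2,z)
e=(u([(271,487),(509,487),(390,382),(390,592)],p[2]+.0119)-p)@r; print(e.round(4))
print(to_tool([*j,.105]))
E
```

```text
jar (array([ 0.6618, -0.1514]), np.float64(0.0298), (0.6618, -0.1514, 30.0)) [276  66] [366 159]
[[ 0.003  -0.0293 -0.0119]
 [ 0.003   0.031  -0.0119]
 [ 0.0313  0.0008 -0.0119]
 [-0.0292  0.0009 -0.0119]]
[array([ 0.0687, -0.0002,  0.0745])]
```

In the tool's units: 0.04 m is 40, 0.0339 m is 33.9.

Emit:
inch_along(
  offsets={"dx":[33.9,33.8,0,0,0,0,0,0],"dy":[-0.5,-0.4,0,0,0,0,0,0],"dz":[0,0,40,20,14.5,0,0,0],"turn":[0,0,0,0,0,0,0,0],"finger_gap":[0.65,0.65,0.65,0.65,0.65,0.65,0.65,0.65]},
  grip_n=20,
)

```text
t: 25.55
eef_pos: [0.6628, -0.1508, 0.1068]
tool_rot: [0.001, 0.844, 0.537, 0.001]
contact_force: [0.4, -0.6, -0.6]
gripper_width: 0.725
grasp_force: 22.4
```

```bash
python3 -c "
from h import *
r,p=Rt();print(to_tool(np.r_[np.array([.6618,-.1514])-(r@[.001,.0007,0])[:2],.0915]))"
```

```text
[array([-0.002 , -0.0014,  0.0153])]
```

Emit:
inch_along(
  offsets={"dx":[-1.8,0,0,0,0,0],"dy":[-1.3,0,0,0,0,0],"dz":[5,5,3,1,0,0],"turn":[0,0,0,0,0,0],"finger_gap":[0.65,0.65,0.65,0.65,0.65,0.65]},
  grip_n=20,
)

```text
t: 26.15
eef_pos: [0.6599, -0.1513, 0.0913]
tool_rot: [0.0, 0.843, 0.537, 0.0]
contact_force: [0.4, -0.6, -1.8]
gripper_width: 0.733
grasp_force: 22.4
```

```bash
python3 -c "
from h import *
r,p=Rt();print(to_tool(np.r_[np.array([.6618,-.1514])-(r@[.001,.0007,0])[:2],.0902]))"
```

```text
[array([-0.0003,  0.001 ,  0.0011])]
```

In the tool's units: 0.0008 m is 0.8, 0.0006 m is 0.6.

Emit:
inch_along(
  offsets={"dx":[-0.3,0],"dy":[0.8,0],"dz":[0.6,0],"turn":[0,0],"finger_gap":[0.65,0.65]},
  grip_n=20,
)

```text
t: 26.35
eef_pos: [0.6606, -0.1521, 0.0907]
tool_rot: [0.0, 0.843, 0.537, 0.0]
contact_force: [0.7, -0.3, -0.8]
gripper_width: 0.729
grasp_force: 22.4
```

Emit:
inch_along(
  offsets={"dx":[0,0],"dy":[0,0],"dz":[0.5,0],"turn":[0,0],"finger_gap":[0.65,0.65]},
  grip_n=20,
)

```text
t: 26.55
eef_pos: [0.6606, -0.152, 0.0903]
tool_rot: [0.0, 0.843, 0.537, 0.0]
contact_force: [0.9, -0.7, 0.7]
gripper_width: 0.734
grasp_force: 22.4
```

Emit:
inch_along(
  offsets={"dx":[0,0],"dy":[0,0],"dz":[0.4,0],"turn":[0,0],"finger_gap":[0.65,0.65]},
  grip_n=20,
)

```text
t: 26.75
eef_pos: [0.6606, -0.152, 0.0902]
tool_rot: [0.0, 0.843, 0.537, 0.0]
contact_force: [-0.8, -0.2, 4.1]
gripper_width: 0.73
grasp_force: 22.8
```

```bash
python3 -c "
from h import *
r,p=Rt();print(to_tool(np.r_[np.array([.6618,-.1514])-(r@[.001,.0007,0])[:2],.0902]))"
```

```text
[array([ 0.0001,  0.0002, -0.    ])]
```

Contact is gentle, so I'll release, back off and check.

In the tool's units: -0.04 m is -40, -0.03 m is -30.

Emit:
inch_along(
  offsets={"dx":[0,0,0,0,0,0,0,0,0,-30,-30,0,0,0],"dy":[0,0,0,0,0,0,0,0,0,0,0,0,0,0],"dz":[0,0,0,0,0,0,-5,-20,-40,-30,0,0,0,0],"turn":[0,0,0,0,0,0,0,0,0,0,0,0,0,0],"finger_gap":[0.74,0.76,0.78,0.82,0.9,0.9,0.9,0.9,0.9,0.9,0.9,0.9,0.9,0.9]},
  grip_n=20,
)

```text
t: 28.15
eef_pos: [0.6353, -0.205, 0.1846]
tool_rot: [-0.0, 0.843, 0.538, 0.0]
contact_force: [0.0, 0.3, 0.2]
gripper_width: 0.9
grasp_force: 0.0
```

```bash
python3 - <<'E'
from h import *
im,c=shot("wrist","w10"); r,p=Rt()
k=proj(c,[.6618,-.1514,.102])[0].astype(int); print(k)
h,P=blob(im,c,(k[0]-58,k[1]-58,k[0]+58,k[1]+62),.102); print("lid",circ(P),h.min(0),h.max(0))
for s in ((.483,-.335,.16),(.4974,-.3102,.16)): print(to_tool(s,np.radians(65.6)),to_tool(s),monitor.get_obs()["q"])
E
```

```text
[323 128]
lid (array([ 0.6608, -0.1522]), np.float64(0.0316), (0.6609, -0.1522, 31.8)) [275  80] [369 177]
[array([-0.1823, -0.0834,  0.0243]), np.float64(1.562)] [array([-0.1823, -0.0834,  0.0243])] [ 0.43520893  0.52722618 -0.30693286  1.60156645  0.17596393  1.04061099
 -0.35623154]
[array([-0.1538, -0.0808,  0.0244]), np.float64(1.562)] [array([-0.1538, -0.0808,  0.0244])] [ 0.43520893  0.52722618 -0.30693286  1.60156645  0.17596393  1.04061099
 -0.35623154]
```

```bash
python3 -c "
from h import *
print(to_tool([.5245,-.323,.16],np.radians(65.6)))"
```

```text
[array([-0.154 , -0.0508,  0.0243]), np.float64(1.562)]
```

In the tool's units: -0.0385 m is -38.5, 0.024 m is 24, -0.1435 rad is -2.87.

Emit:
inch_along(
  offsets={"dx":[-38.5,-38.5,-38.5,-38.5,0,0,0,0,0,0,0,0,0,0,0,0,0,0],"dy":[-12.7,-12.7,-12.7,-12.7,0,0,0,0,0,0,0,0,0,0,0,0,0,0],"dz":[0,0,0,24,0,0,0,0,0,0,0,0,0,0,0,0,0,0],"turn":[0,0,0,0,-2.87,-2.87,-2.87,-2.87,-2.87,-2.87,-2.87,-2.87,-2.87,-2.87,-2.87,0,0,0],"finger_gap":[0.95,0.95,0.95,0.95,0.95,0.95,0.95,0.95,0.95,0.95,0.95,0.95,0.95,0.95,0.95,0.95,0.95,0.95]},
)

```text
t: 30.0
eef_pos: [0.5242, -0.324, 0.1606]
tool_rot: [-0.0, 0.214, 0.977, 0.0]
contact_force: [-0.0, 0.4, -0.8]
gripper_width: 0.952
grasp_force: 0.0
```

```bash
python3 - <<'E'
from h import *
im,c=shot("wrist","w11"); r,p=Rt(); print(p,monitor.get_obs()["q"][6])
k=proj(c,[.4974,-.3104,.014])[0].astype(int); print(k)
for t in (50,60,70):
    h,P=blob(im,c,(k[0]-60,k[1]-75,k[0]+60,k[1]+75),.014,thr=t); print("lid",quad(P),h.min(0),h.max(0))
q=quad(P); print(to_tool([.4974,-.3104,.012],np.radians(65.6)))
E
```

```text
[ 0.52414175 -0.32414827  0.16066809] 1.2888615122788882
[322 156]
lid ((0.4968, -0.3101), (67.0, 102.6), 65.9) [283  94] [362 212]
lid ((0.4967, -0.3101), (67.1, 102.8), 65.8) [283  94] [363 212]
lid ((0.4968, -0.3101), (67.5, 102.9), 65.7) [282  94] [363 212]
[array([0.03  , 0.0014, 0.1487]), np.float64(-0.004)]
```

In the tool's units: 0.0305 m is 30.5, 0.012 m is 12.

Emit:
inch_along(
  offsets={"dx":[30.5,0,0,0,0,0,0],"dy":[1.4,0,0,0,0,0,0],"dz":[30,40,40,22,12,0,0],"turn":[0,0,0,0,0,0,0],"finger_gap":[0.95,0.95,0.95,0.95,0.95,0.95,0.95]},
)

```text
t: 30.75
eef_pos: [0.4977, -0.3107, 0.0177]
tool_rot: [0.001, 0.213, 0.977, -0.0]
contact_force: [0.2, 0.9, 0.2]
gripper_width: 0.948
grasp_force: 0.0
```

```bash
python3 -c "
from h import *
print(to_tool([.497,-.3102,.002],np.radians(65.7)))"
```

```text
[array([0.0009, 0.0001, 0.0157]), np.float64(-0.005)]
```

In the tool's units: 0.005 m is 5, 0.003 m is 3, -0.004 rad is -0.08.

Emit:
inch_along(
  offsets={"dx":[0.5,0,0,0,0],"dy":[0,0,0,0,0],"dz":[5,5,3,0,0],"turn":[-0.08,0,0,0,0],"finger_gap":[0.95,0.93,0.9,0.88,0.88]},
)

```text
t: 31.25
eef_pos: [0.4964, -0.3104, 0.0038]
tool_rot: [0.0, 0.211, 0.978, -0.0]
contact_force: [0.3, -0.0, -0.0]
gripper_width: 0.881
grasp_force: 0.0
```

Emit:
inch_along(
  offsets={"dx":[0,0,0,0,0,0,0],"dy":[0,0,0,0,0,0,0],"dz":[2,0,0,0,0,0,0],"turn":[0,0,0,0,0,0,0],"finger_gap":[0.85,0.82,0.79,0.76,0.7,0.7,0.7]},
  grip_n=25,
)

```text
t: 31.95
eef_pos: [0.4964, -0.3102, 0.002]
tool_rot: [-0.0, 0.211, 0.978, -0.0]
contact_force: [-1.7, 1.1, 6.0]
gripper_width: 0.786
grasp_force: 28.0
```

Emit:
inch_along(
  offsets={"dx":[0,0,0,0,0,0,0,0,0,0,0,0],"dy":[0,0,0,0,0,0,0,0,0,0,0,0],"dz":[-2,-8,-30,-50,-50,-50,-50,-20,0,0,0,0],"turn":[0,0,0,0,0,0,0,2.6,2.6,2.6,2.6,0],"finger_gap":[0.7,0.7,0.7,0.7,0.7,0.7,0.7,0.7,0.7,0.7,0.7,0.7]},
  grip_n=25,
)

```text
t: 33.15
eef_pos: [0.4961, -0.3102, 0.262]
tool_rot: [0.0, 0.455, 0.89, -0.0]
contact_force: [-0.5, 0.5, -2.2]
gripper_width: 0.783
grasp_force: 29.3
```

```bash
python3 -c "
from h import *
print(to_tool([.696,.072,.26],np.radians(36)))"
```

```text
[array([0.1928, 0.3858, 0.0019]), np.float64(-0.003)]
```

In the tool's units: 0.0386 m is 38.6, 0.0193 m is 19.3.

Emit:
inch_along(
  offsets={"dx":[19.3,19.3,19.3,19.3,19.3,19.3,19.3,19.3,19.3,19.3,0,0,0,0],"dy":[38.6,38.6,38.6,38.6,38.6,38.6,38.6,38.6,38.6,38.6,0,0,0,0],"dz":[0,0,0,0,0,0,0,0,0,0,0,0,0,0],"turn":[0,0,0,0,0,0,0,0,0,0,0,0,0,0],"finger_gap":[0.7,0.7,0.7,0.7,0.7,0.7,0.7,0.7,0.7,0.7,0.7,0.7,0.7,0.7]},
  grip_n=25,
)

```text
t: 34.55
eef_pos: [0.6959, 0.07, 0.2617]
tool_rot: [0.0, 0.456, 0.89, -0.001]
contact_force: [0.7, -1.6, -0.7]
gripper_width: 0.78
grasp_force: 29.3
```

```bash
python3 - <<'E'
from h import *
im,c=shot("wrist","w12"); r,p=Rt(); print(p)
cv2.imwrite("pics/w12c.png",cv2.resize(im[0:340,100:540],None,fx=1.75,fy=1.75,interpolation=2))
E
```

```text
[0.69587589 0.07021386 0.26175137]
```

View pics/w12c.png

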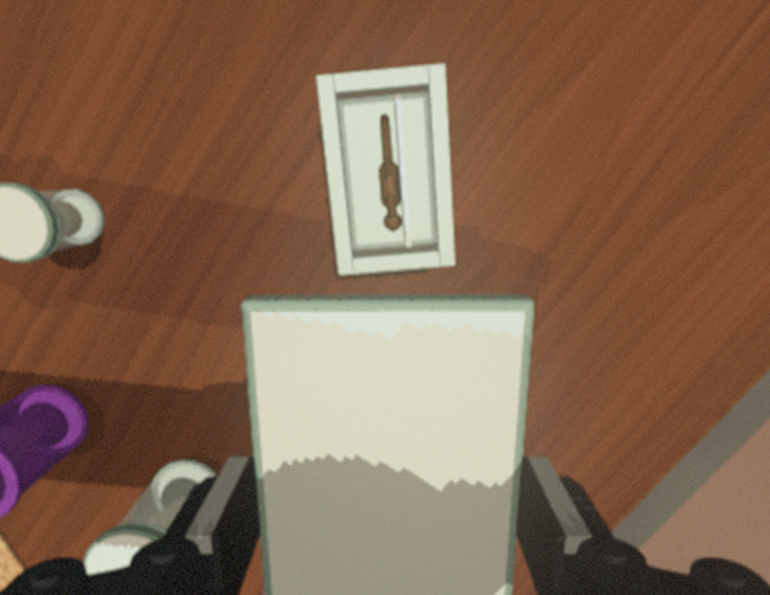

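```bash
python3 - <<'E'
from h import *
im=cv2.imread("pics/w12.png"); c=load("w12"); r,p=Rt()
u=lambda l,z: unproj(c,np.array(l)/1.75+[100,0]-0.2,z)
print(rect(u([(317,75),(444,64),(455,265),(339,276)],.084)))
h,P=blob(im,c,(270,25,372,164),.084); print(quad(P),h.min(0),h.max(0))
print(((u([(244,309),(533,309),(267,590),(514,590),(388,301)],p[2]+.012)-p)@r).round(4))
g=np.radians(36); print(np.degrees(np.arctan2(r[1,1],r[0,1])))
# lid mask columns by row + lower edge
s=cv2.cvtColor(im,cv2.COLOR_BGR2HSV); print([ (v,s[v,320].tolist()) for v in range(330,400,10)])
E
```

```text
(array([0.6511, 0.1328]), np.float64(0.0638), np.float64(0.1005), np.float64(40.8), np.float64(130.8))
((0.6507, 0.1327), (65.5, 101.5), 40.7) [281  36] [360 157]
[[ 0.0488 -0.0329 -0.012 ]
 [ 0.0489  0.0332 -0.0121]
 [-0.0288 -0.0326 -0.012 ]
 [-0.0287  0.0341 -0.012 ]
 [ 0.0507  0.0001 -0.012 ]]
35.78083937085092
[(330, [24, 40, 153]), (340, [21, 40, 154]), (350, [23, 37, 153]), (360, [21, 38, 153]), (370, [21, 41, 149]), (380, [10, 94, 49]), (390, [43, 53, 34])]
```

```bash
python3 - <<'E'
from h import *
im=cv2.imread("pics/w12.png"); c=load("w12"); r,p=Rt()
g=im[...,1].astype(int)
print(g[168:182,320],g[368:384,320])
print(((unproj(c,[(320,v) for v in (172,174,176,374,376,378)],p[2]+.012)-p)@r).round(4))
print(to_tool([.6509,.1328,.10],np.radians(40.8)))
E
```

```text
[104 112 121 143 162 177 180 185 189 204 218 226 225 226] [147 146 142 146 144 133 121 104  93  78  65  57  37  44  40  34]
[[ 0.0506 -0.0005 -0.012 ]
 [ 0.0498 -0.0005 -0.012 ]
 [ 0.049  -0.0005 -0.012 ]
 [-0.0508 -0.0006 -0.012 ]
 [-0.052  -0.0006 -0.012 ]
 [-0.0533 -0.0006 -0.012 ]]
[array([0.0772, 0.0002, 0.1617]), np.float64(-0.088)]
```

In the tool's units: 0.05 m is 50, 0.04 m is 40, -0.088 rad is -1.76.

Emit:
inch_along(
  offsets={"dx":[39.1,39,0,0,0,0,0,0,0,0],"dy":[0,0.2,0,0,0,0,0,0,0,0],"dz":[0,0,0,50,50,40,20,0,0,0],"turn":[0,0,-1.76,0,0,0,0,0,0,0],"finger_gap":[0.7,0.7,0.7,0.7,0.7,0.7,0.7,0.7,0.7,0.7]},
  grip_n=25,
)

```text
t: 35.6
eef_pos: [0.6518, 0.1359, 0.104]
tool_rot: [0.001, 0.416, 0.91, 0.001]
contact_force: [0.4, 0.2, -1.3]
gripper_width: 0.781
grasp_force: 29.4
```

```bash
python3 -c "
from h import *
print(to_tool([.6502,.1336,.086],np.radians(40.8)))"
```

```text
[array([-0.0007, -0.0027,  0.018 ]), np.float64(0.002)]
```

Expected contact is at TCP z of about 0.080.

In the tool's units: 0.01 m is 10, 0.007 m is 7, 0.002 rad is 0.04.

Emit:
inch_along(
  offsets={"dx":[-0.7,0,0,0,0,0,0],"dy":[-2.5,0,0,0,0,0,0],"dz":[10,7,3,1,0,0,0],"turn":[0.04,0,0,0,0,0,0],"finger_gap":[0.7,0.7,0.7,0.7,0.7,0.7,0.7]},
  grip_n=25,
)

```text
t: 36.3
eef_pos: [0.6491, 0.1337, 0.081]
tool_rot: [0.0, 0.416, 0.909, 0.0]
contact_force: [-1.0, 0.0, -1.1]
gripper_width: 0.787
grasp_force: 29.4
```

```bash
python3 -c "
from h import *
print(to_tool([.6502,.1336,.0800],np.radians(40.8)))"
```

```text
[array([-0.0008,  0.0007,  0.001 ]), np.float64(0.0)]
```

Emit:
inch_along(
  offsets={"dx":[-0.6,0,0],"dy":[0.6,0,0],"dz":[0.6,0,0],"turn":[0,0,0],"finger_gap":[0.7,0.7,0.7]},
  grip_n=25,
)

```text
t: 36.6
eef_pos: [0.6498, 0.1335, 0.0801]
tool_rot: [0.0, 0.416, 0.909, 0.0]
contact_force: [0.2, -0.2, -0.8]
gripper_width: 0.782
grasp_force: 29.3
```

Emit:
inch_along(
  offsets={"dx":[0,0],"dy":[0,0],"dz":[0.5,0],"turn":[0,0],"finger_gap":[0.7,0.7]},
  grip_n=25,
)

```text
t: 36.8
eef_pos: [0.6498, 0.1334, 0.0801]
tool_rot: [0.0, 0.416, 0.909, -0.0]
contact_force: [-1.7, -1.0, 3.0]
gripper_width: 0.785
grasp_force: 29.8
```

Emit:
inch_along(
  offsets={"dx":[0,0],"dy":[0,0],"dz":[0.4,0],"turn":[0,0],"finger_gap":[0.7,0.7]},
  grip_n=25,
)

```text
t: 37.0
eef_pos: [0.6499, 0.1335, 0.08]
tool_rot: [0.0, 0.416, 0.909, -0.0]
contact_force: [-3.1, -1.2, 6.6]
gripper_width: 0.784
grasp_force: 30.1
```

```bash
python3 -c "
from h import *
print(to_tool([.6502,.1336,.0800],np.radians(40.8)))"
```

```text
[array([-0.0001,  0.0003,  0.    ]), np.float64(0.0)]
```

Emit:
inch_along(
  offsets={"dx":[0,0,0,0,0,0,0,0,0,0,-30,-40,0,0,0,0],"dy":[0,0,0,0,0,0,0,0,0,0,0,0,0,0,0,0],"dz":[-0.4,0,0,0,0,0,0,-5,-20,-40,-40,-30,-30,0,0,0],"turn":[0,0,0,0,0,0,0,0,0,0,0,0,0,0,0,0],"finger_gap":[0.7,0.79,0.81,0.84,0.9,0.95,0.95,0.95,0.95,0.95,0.95,0.95,0.95,0.95,0.95,0.95]},
  grip_n=20,
)

```text
t: 38.6
eef_pos: [0.6945, 0.0809, 0.2436]
tool_rot: [-0.001, 0.416, 0.91, -0.001]
contact_force: [0.4, -0.3, -0.4]
gripper_width: 0.951
grasp_force: 0.0
```

```bash
python3 - <<'E'
from h import *
im,c=shot("wrist","w13"); r,p=Rt(); print(p)
k=proj(c,[.6509,.1328,.092])[0].astype(int); print(k)
h,P=blob(im,c,(k[0]-65,max(0,k[1]-90),k[0]+65,k[1]+80),.092); print("lid",quad(P),h.min(0),h.max(0))
im,c=shot("top","top1")
cv2.imwrite("pics/top1c.png",cv2.resize(im[100:290,150:480],None,fx=2.4,fy=2.4,interpolation=2))
E
```

```text
[0.69449066 0.08085446 0.24330917]
[322 111]
lid ((0.6504, 0.1327), (68.3, 103.0), 40.9) [281  45] [364 171]
```

View pics/top1c.png

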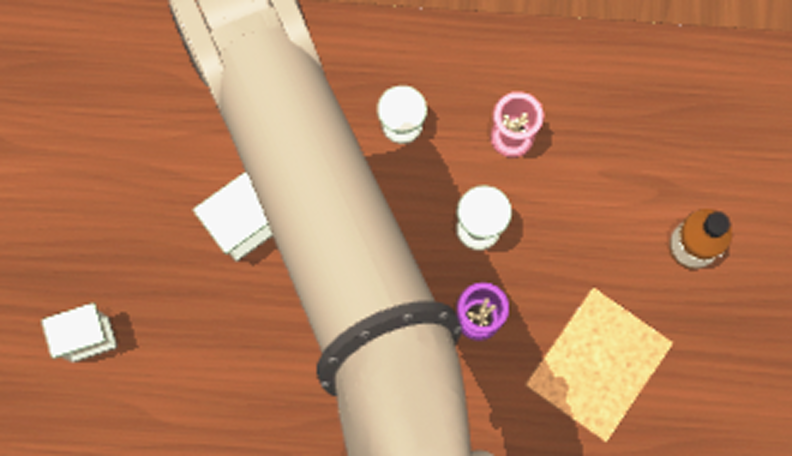

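The large rectangular (0.5 mm off), small rectangular and large round lids are seated. The small round jar is hidden under the arm in this picture, but I checked its lid earlier. The mat is empty and the bystanders haven't moved.

```bash
python3 -c "
from station import bot
print(bot.hand_in())"
```

```text
the job is handed in; nothing more can be done
None
```

All four lids are on their matching jars, each about 1 mm or less off centre in the wrist camera; the rectangular ones are square to about 1°, nothing else was touched, and the job was handed in at about 39 s.

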